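# Load the curing pot and set its timer to the index

## Robot

A 7-joint arm with a two-finger parallel gripper is mounted at the origin on the work surface. World frame = base frame: x ahead of the robot, y to its left, z up, the work surface at z = 0. Lengths are in m, angles in rad, forces in N, time in s.
With the tool pointing down it reaches from about 0.4 to 0.875 m from the base axis. Payload 19.3 kg.
Tool frame: the origin (TCP) lies on the centre line of the jaws, within the pads' length; the fingertips stand 11 mm ahead of it and the grasp point (between the pads) lies 8 mm behind it; y points along the fingers, x is the direction in which the jaws open and shut, and the axes are right-handed (so a half turn about y gives the same grasp; the last joint's range is limited). The gripper opens to 85 mm and grips with 20 to 120 N. Pads are 22 mm wide; open, the fingers measure 114 mm over their backs; the gripper's body (76 mm by 85 mm) begins 54 mm behind the grasp point. The pads swing forward as they close: fully open they stand 13 mm farther back than shut.
Start: joints at [1.188, 0.521, -0.036, 1.599, 0.021, 1.021, -0.113], TCP at [0.192, -0.595, 0.242] pointing down, gripper open.
Joint ranges: [-2.91, 2.91], [-0.3, 2.13], [-1.5, 1.42], [0.17, 2.43], [-1.26, 4.41], [0.16, 1.93], [-2.52, 2.52]. Speed limits (rad/s): [1.89, 1.89, 2.39, 2.39, 3.01, 3.01, 3.01].

## Interface

Orientations are given as [roll, pitch, yaw] about the fixed x, y, z axes, in that order (R = Rz(yaw) Ry(pitch) Rx(roll)).
In Python, from workcell import monitor, cams, bot gives the robot as it stands.
- The arm moves only by the tool send_rows, never from a script. Its argument "series" is text: rows parted by semicolons, each of 7 numbers parted by spaces: the turn, a rotation vector about the tool's x, y, z in rad, then the shift along the tool's x, y, z in mm, then the opening, from 0 (shut) to 1 (fully open). In form: ax ay az tx ty tz claw; .... A call has 1 to 20 rows; each row is the pose to reach, as a shift and turn from the pose commanded when the call began, along the tool's axes at that moment; what a row does not reach only later rows make up. A row lasts 1/12 s, in which the tool goes at most 41.7 mm and 7.16 degrees, less where a joint would pass 70% of its speed; a pose out of reach is approached as far as the arm can. A call with a gripper value outside its range is refused whole. The fingers move at their own pace and stop on an object; "force" is the grip in N (left out, the last holds). Time passes only in rows, so rows that repeat a pose let the fingers close. It gives the time, the measured TCP pose, the force and the opening at its end, in the units of the state.
- monitor.observe(): the state, without advancing time (a new reading comes with each control period).
- cams.grab_frame(name): name is "scene" or "side" or "wrist"; returns the picture (384x512x3 uint8, red, green, blue); there is no depth.
- cams.get_calibration(name): a dict with "mtx" (3x3 intrinsics, pixels), "origin" and "attitude" of the camera in the world. Camera axes: x right, y down, z forward; pixel columns grow to the right and rows downward; lengths in m; the calibration is good to about 2 mm. A picture is of the moment at which its call begins: read the wrist's pose just before it. get_calibration takes no time and is no camera call; for the wrist camera it gives the pose at the moment of the call.
- bot.job_done(): hands the job in, once; it reports no verdict.
The state is a dict: "clock": time; "qpos": joint angles; "qd": joint speeds; "joint_efforts": joint torques, N m; "position": TCP position; "tool_rot": TCP orientation; "force": force on the tool from outside, world axes, zero at the start; "moment": the same for the moment, N m; "grip_width": finger opening in m.
Only numpy, scipy, OpenCV 4.12 (cv2) and the standard library are available. Lean on these libraries where they do the work, as an engineer would, in place of code of your own. Each camera call takes 0.05 s, during which the arm holds its last target.

## Task

Take the round, ball-shaped print from the build plate and lower it gently into the steel pot of the curing station so that it stands upright on the pot's floor: do not drop it in. Then turn the timer dial clockwise (a push on its fin is enough) until the pointer lines up with the aluminium index tab, and leave it there. Leave the other prints and things where they are.

Things in the scene. Friction and masses are not known exactly. Their poses are not given: they have to be found in the camera images.
- ball_print: White plastic print to be cured (about 100 g): a ball-shaped head 64 mm across and 59 mm high with a flat foot 36 mm across, and on it an upright round stem 20 mm in diameter from 58 to 112 mm height. It stands upright on the build plate. Origin: centre of the flat foot; z runs up the stem.
- ball_stem (a point): Point on the ball print's stem axis where to grip it, 88 mm above its foot.
- cone_print: Bystander: print of the same white plastic with the same stem but a cone-shaped head 66 mm across. Origin: centre of its underside.
- cube_print: Bystander: print of the same white plastic with the same stem but a cube head 56 mm wide. Origin: centre of its underside. The three prints stand in a row about 95 mm apart, in any order; all are 112 mm tall.
- plate: Fixed dark steel build plate lying on the table, 160 (x) x 280 (y) x 5 mm thick, on which the three prints stand. Origin: centre of its underside.
- station: Fixed curing station: black base plate 200 (x) x 400 (y) x 20 mm. On its -y half stands the open steel pot, on its +y half a grey timer block 190 x 190 mm with its top 90 mm above the table, carrying the flat dial. Origin: centre of the underside, z up.
- pot_floor (a point): Centre of the pot's inner floor, 26 mm above the table. The pot is round, inside diameter 150 mm, wall 5 mm, 94 mm deep inside.
- pot_rim (a point): Centre of the pot's open mouth, at rim height, 120 mm above the table.
- dial_axis (a point): Point on the dial's vertical axis of rotation, at the top of the dial disc (102 mm above the table).
- dial (a joint): Dial angle in rad, growing clockwise seen from above; stops at 0 and 3.6. The black dial disc is 124 mm in diameter and carries one upright radial fin, pushed to turn it. The dial turns stiffly (0.14 N m, about 3 N when pushed 48 mm from the axis) and stays where it is left.
- dial_tip (a point): Pointer's end: 70 mm from the dial axis in the direction of the fin, 100 mm above the table; it turns with the dial. The fin is black with a white line on top, 14 mm thick, runs from the axis out to 62 mm radius and stands from 102 to 137 mm above the table; a hub of 26 mm diameter is on the axis. A white nose at its rim is the pointer.
- index_tip (a point): Point of the fixed aluminium index tab on the timer block, 70 mm from the dial axis, 100 mm above the table. The tab is 12 mm wide, 8 mm high, lies outside the disc from 71 to 95 mm radius, top 98 mm above the table. The pointer is set when dial_tip comes over this point; at the start it stands 0.6 to 3.0 rad anticlockwise of it.
- mug: Bystander: white mug, 80 mm in diameter, 95 mm high. Origin: centre of its underside.
- glue: Bystander: white bottle, 56 mm in diameter, 140 mm high. Origin: centre of its underside.
- scraper: Bystander: scraper lying flat, 200 mm long along its x. Origin: in its middle, on the table. A filament spool and a wrench lying far back are fixed.
There are look-alikes about, which are no part of the job. What is shaped like the ball_print but green or pink is not meant.

How it is judged:
By the outcome, as a careful person would: the job done as asked, in the order asked, and still so for the second after the job is handed in, with the robot touching nothing.
It also fails if it takes over 56 s, if anything falls off the work surface, if the arm or the gripper's body presses on something with over 40 N, if the wrist force passes 120 N, or if a joint passes its speed limit or range.

## Working session

There is one attempt and no reset: what is moved stays moved. The work goes in short steps, Python scripts to look and compute and a tool call to move; the robot and the scene stay as the last step left them, time stands still between calls to the robot, and variables do not carry over. Pictures are saved under pics/ and viewed, and the job is handed in when it is done.

Besides the shell and the picture viewer there is one more tool, called after ">>>" by a JSON object that holds its "api" and its "payload". send_rows: Moves the arm, as the interface text tells. Its arguments: {"type":"object","properties":{"series":{"type":"string"},"force":{"type":"number"}},"required":["series"]}

```bash
mkdir -p pics; ls; python3 - <<'E'
from workcell import monitor,cams,bot
import cv2
print(monitor.observe())
for n in ["scene","side","wrist"]:
    c=cams.get_calibration(n);print(n,c)
    cv2.imwrite(f"pics/{n}0.png",cams.grab_frame(n)[:,:,::-1])
E
```

```text
pics
{'clock': 0.0, 'qpos': array([ 1.18778966,  0.52201203, -0.03632589,  1.59999627,  0.02120958,
        1.0210934 , -0.11278433]), 'qd': array([ 1.02137238e-03,  1.77365848e-04,  2.23952097e-04, -5.29393956e-04,
        4.03447243e-04,  8.95486891e-05,  7.34371889e-04]), 'joint_efforts': array([-3.73615912e-04, -9.27118492e+01,  1.97969556e+00, -3.69931591e+01,
        1.78156426e-02,  8.20640184e-03,  3.43261991e-05]), 'position': array([ 0.19219596, -0.59437916,  0.24173118]), 'tool_rot': array([-1.57088511e+00,  1.12023700e-03, -1.25798053e+00]), 'force': array([-0.30904166, -1.24261108,  0.36114632]), 'moment': array([ 0.01404587, -0.01177064,  0.02254003]), 'grip_width': 0.08509902096829629}
scene {'mtx': array([[400.39185773,   0.        , 257.53484455],
       [  0.        , 400.39185773, 189.02828779],
       [  0.        ,   0.        ,   1.        ]]), 'origin': array([1.20263713, 0.20907116, 1.14286772]), 'attitude': array([-2.55824272, -0.00489379,  1.83635699])}
side {'mtx': array([[358.52712625,   0.        , 255.65361714],
       [  0.        , 358.52712625, 186.29977028],
       [  0.        ,   0.        ,   1.        ]]), 'origin': array([0.05246464, 0.70424735, 0.69595134]), 'attitude': array([-2.17833509, -0.00450239, -2.50563898])}
wrist {'mtx': array([[329.61850629,   0.        , 255.39164315],
       [  0.        , 329.61850629, 194.57164235],
       [  0.        ,   0.        ,   1.        ]]), 'origin': array([ 0.25978578, -0.57231122,  0.37351561]), 'attitude': array([ 2.85714541e+00,  9.79675037e-04, -1.25758097e+00])}
```

View pics/scene0.png

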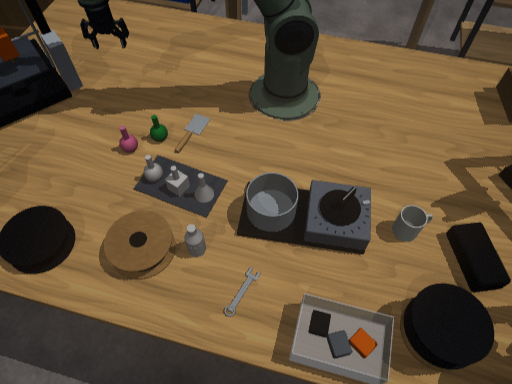

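View pics/side0.png

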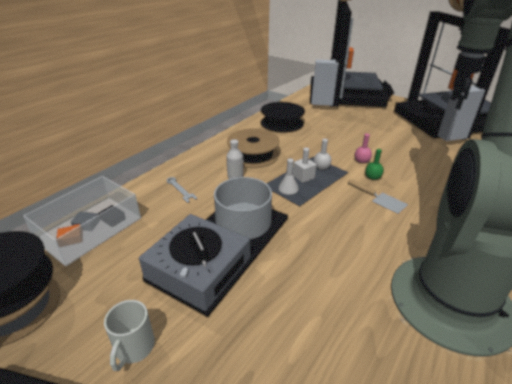

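View pics/wrist0.png

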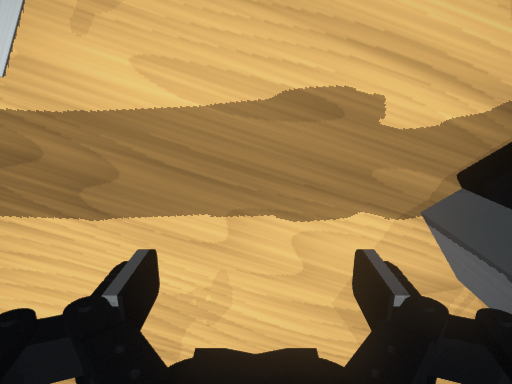

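The white candidates on the dark plate in the scene view are at (152,168), (177,180) and (203,188). The pink one at (127,142) and the green one at (158,130) are look-alikes. (152,168) looks round, so I'll confirm that in enlarged crops.

```bash
cat > h.py <<'E'
import numpy as np,cv2
from scipy.spatial.transform import Rotation as R
from workcell import monitor,cams,bot
def cal(n):
    c=cams.get_calibration(n);return c['mtx'],np.array(c['origin']),R.from_euler('xyz',c['attitude']).as_matrix()
def proj(n,P):
    K,o,A=cal(n);p=(np.atleast_2d(P)-o)@A@K.T;return p[:,:2]/p[:,2:]
def ray(n,uv):
    K,o,A=cal(n);d=A@np.linalg.solve(K,[uv[0],uv[1],1.]);return o,d
def atz(n,uv,z):
    o,d=ray(n,uv);return o+d*(z-o[2])/d[2]
def crop(n,im,box,s,name):
    x0,y0,x1,y1=box
    cv2.imwrite('pics/'+name,cv2.resize(im[y0:y1,x0:x1],None,fx=s,fy=s,interpolation=cv2.INTER_CUBIC))
E
python3 - <<'E'
from h import *
a=cv2.imread('pics/scene0.png');b=cv2.imread('pics/side0.png')
crop(0,a,(110,110,240,220),6,'c1.png');crop(0,a,(235,160,385,260),5,'c2.png')
crop(0,b,(265,125,395,215),6,'c3.png');crop(0,b,(135,165,295,310),4,'c4.png')
E
```

```text
(no output)
```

View pics/c1.png

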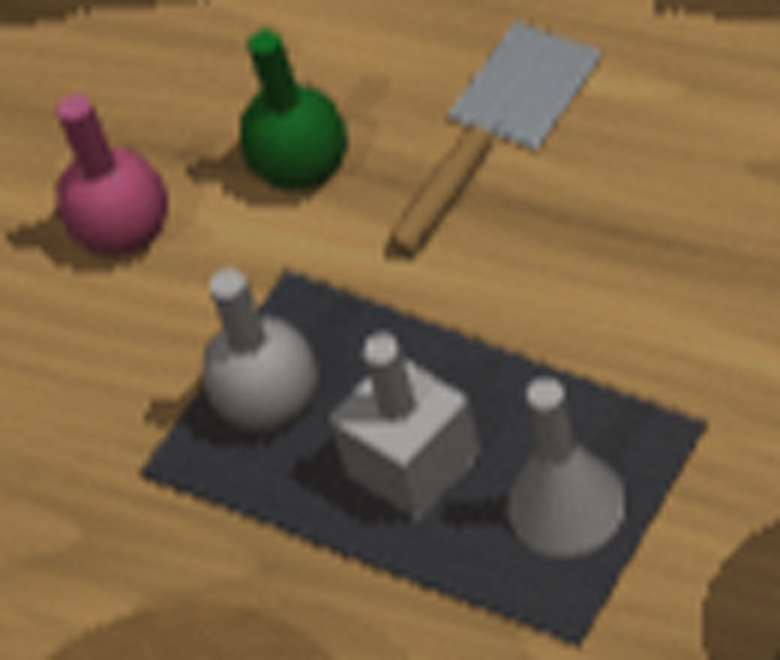

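View pics/c2.png

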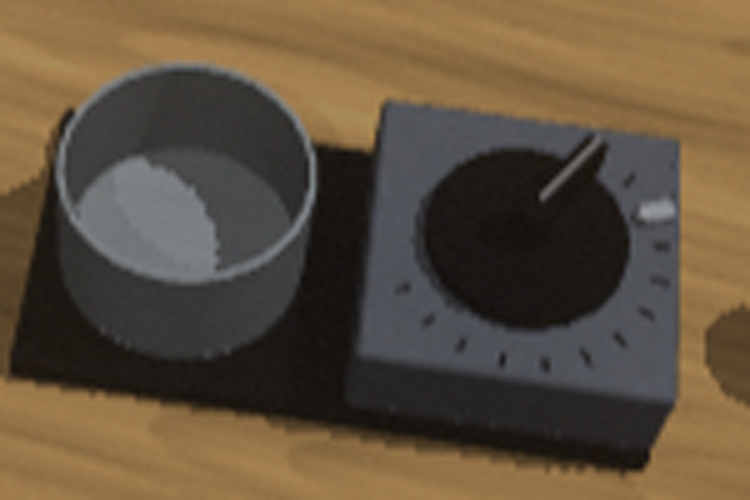

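View pics/c3.png

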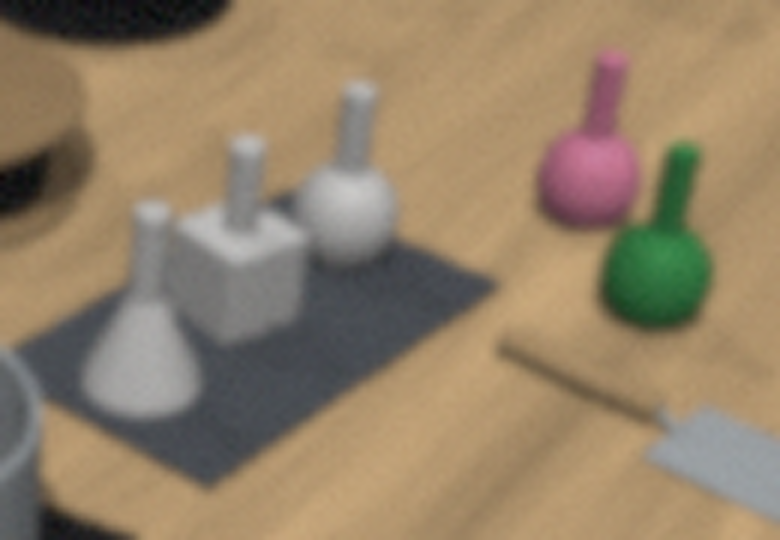

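View pics/c4.png

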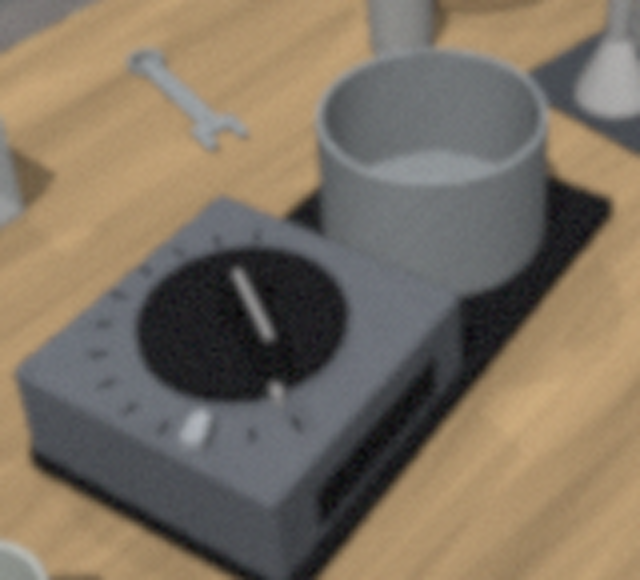

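The white ball is the leftmost print on the plate, at scene crop (258,375) and side crop (350,215). It has a round head, unlike the cube and the cone. Its stem top is at scene (148,157) and side (325,140). Next I'll measure the geometry.

```bash
python3 - <<'E'
from h import *
def tri(a,b):
    o1,d1=ray('scene',a);o2,d2=ray('side',b)
    A=np.stack([d1,-d2],1);t=np.linalg.lstsq(A,o2-o1,rcond=None)[0]
    p,q=o1+d1*t[0],o2+d2*t[1];return (p+q)/2,np.linalg.norm(p-q)
f=lambda c,o,s:((c[0]+.5)/s+o[0]-.5,(c[1]+.5)/s+o[1]-.5)
S=lambda x,y:f((x,y),(110,110),6);D=lambda x,y:f((x,y),(265,125),6)
for nm,a,b in [('ball',S(229,282),D(361,90)),('cube',S(381,348),D(248,146)),('cone',S(545,394),D(152,210))]:
    print(nm,atz('scene',a,.117),atz('side',b,.117),tri(a,b))
for nm,a in [('pink',S(76,105)),('green',S(265,42))]: print(nm,atz('scene',a,.112))
S=lambda x,y:f((x,y),(235,160),5);D=lambda x,y:f((x,y),(135,165),4)
# pot rim circle fits (outer top rim) 
for nm,cam,g,pts in [('rim','scene',S,[(58,170),(185,64),(317,160),(190,282)]),('rim','side',D,[(319,115),(430,50),(547,110),(433,183)])]:
    P=np.array([atz(cam,g(*p),.12)[:2] for p in pts])
    M=np.c_[2*P,np.ones(len(P))];s=np.linalg.lstsq(M,(P**2).sum(1),rcond=None)[0];print(nm,cam,s[:2],np.sqrt(s[2]+s[0]**2+s[1]**2))
for nm,cam,g,pts in [('disc','scene',S,[(425,215),(515,149),(630,235),(530,328)]),('disc','side',D,[(137,320),(235,248),(348,310),(245,402)])]:
    P=np.array([atz(cam,g(*p),.102)[:2] for p in pts])
    M=np.c_[2*P,np.ones(len(P))];s=np.linalg.lstsq(M,(P**2).sum(1),rcond=None)[0];print(nm,cam,s[:2],np.sqrt(s[2]+s[0]**2+s[1]**2))
print('block top corners scene',[atz('scene',S(*p),.09)[:2].round(3) for p in [(388,102),(680,142),(675,402),(355,360)]])
print('block top corners side',[atz('side',D(*p),.09)[:2].round(3) for p in [(222,198),(460,300),(275,503),(18,372)]])
print('line scene',[atz('scene',S(*p),.137)[:2].round(3) for p in [(543,199),(601,139)]])
print('line side',[atz('side',D(*p),.137)[:2].round(3) for p in [(237,268),(272,340)]])
print('tab scene',[atz('scene',S(*p),.098)[:2].round(3) for p in [(640,211),(675,209)]])
print('tab side',[atz('side',D(*p),.098)[:2].round(3) for p in [(202,410),(188,436)]])
print('nose side',atz('side',D(275,388),.1))
print('glue',atz('scene',(193,229),.14))
E
```

```text
ball [ 0.52095233 -0.33951629  0.117     ] [ 0.52153052 -0.34124847  0.117     ] (array([ 0.52102717, -0.3395197 ,  0.11761219]), np.float64(0.0007159939295843025))
cube [ 0.54048726 -0.24398661  0.117     ] [ 0.5404635  -0.24313698  0.117     ] (array([ 0.54060777, -0.24383119,  0.11683004]), np.float64(0.0005185459355373769))
cone [ 0.54561828 -0.150207    0.117     ] [ 0.54611106 -0.15172355  0.117     ] (array([ 0.54564856, -0.15033853,  0.11755556]), np.float64(0.0007599503534311302))
pink [ 0.42246827 -0.47851405  0.112     ]
green [ 0.34829531 -0.39420654  0.112     ]
rim scene [0.55350612 0.08396441] 0.07889712948814598
rim side [0.55211863 0.08171793] 0.07788305294686067
disc scene [0.5344311  0.29162999] 0.06285149496163987
disc side [0.52881303 0.29352743] 0.06344904190772134
block top corners scene [array([0.451, 0.191]), array([0.432, 0.375]), array([0.616, 0.393]), array([0.638, 0.208])]
block top corners side [array([0.63, 0.21]), array([0.444, 0.194]), array([0.429, 0.373]), array([0.612, 0.393])]
line scene [array([0.529, 0.294]), array([0.477, 0.321])]
line side [array([0.533, 0.289]), array([0.477, 0.319])]
tab scene [array([0.496, 0.356]), array([0.488, 0.377])]
tab side [array([0.5  , 0.355]), array([0.493, 0.373])]
nose side [0.47783668 0.32021058 0.1       ]
glue [ 0.74089485 -0.09956679  0.14      ]
```

```bash
cat >> h.py <<'E'
def to(p,yaw):
    s=monitor.observe();A=R.from_euler('xyz',s['tool_rot'])
    B=R.from_euler('xyz',[-np.pi/2,0,yaw])
    print('t',round(s['clock'],2),'pos',np.round(s['position'],4),'rot',np.round(s['tool_rot'],4),'F',np.round(s['force'],1),'w',round(s['grip_width'],4))
    print('rotvec',np.round((A.inv()*B).as_rotvec(),3),'shift mm',np.round(1000*A.inv().apply(np.array(p)-s['position']),1))
E
python3 -c "
from h import *
to([.521,-.340,.215],-.578)"
```

```text
t 0.15 pos [ 0.1922 -0.5944  0.2418] rot [-1.5709e+00  9.0000e-04 -1.2579e+00] F [-0.2 -0.9  0. ] w 0.0851
rotvec [-0.    -0.68  -0.001] shift mm [-140.9   26.9  391.1]
```

>>> {"api": "send_rows", "payload": {"series": "0 -0.08 0 -15 3 40 0.7; 0 -0.15 0 -28 5 78 0.7; 0 -0.22 0 -42 8 117 0.7; 0 -0.29 0 -56 11 156 0.7; 0 -0.36 0 -70 13 195 0.7; 0 -0.43 0 -84 16 234 0.7; 0 -0.5 0 -98 19 273 0.7; 0 -0.57 0 -112 22 312 0.7; 0 -0.64 0 -126 24 350 0.7; 0 -0.68 0 -136 26 378 0.7; 0 -0.68 0 -141 27 391 0.7; 0 -0.68 0 -141 27 391 0.7; 0 -0.68 0 -141 27 391 0.7; 0 -0.68 0 -141 27 391 0.7; 0 -0.68 0 -141 27 391 0.7; 0 -0.68 0 -141 27 391 0.7", "force": 30}}

```text
clock: 1.48
position: [0.5201, -0.3413, 0.2154]
tool_rot: [-1.571, -0.0, -0.58]
force: [0.6, 0.0, -0.2]
grip_width: 0.0596
```

```bash
python3 - <<'E'
from h import *
im=cams.grab_frame('wrist')[:,:,::-1].copy()
for P,c in [((.521,-.34,.117),(0,0,255)),((.5406,-.2438,.117),(0,255,0)),((.521,-.34,.063),(255,0,0))]:
    u=proj('wrist',P)[0];print(u);cv2.drawMarker(im,tuple(int(round(x)) for x in u),c,0,8,1)
cv2.imwrite('pics/w1.png',im)
to([.521,-.340,.086],-.578)
E
```

```text
[255.93670138 198.14042702]
[200.40380238  64.28422233]
[255.83482361 180.41126035]
t 1.53 pos [ 0.5202 -0.3411  0.2155] rot [-1.5711e+00 -2.0000e-04 -5.7970e-01] F [ 0.   0.2 -0.6] w 0.0597
rotvec [ 0.    -0.002  0.   ] shift mm [  0.  129.5   1.4]
```

View pics/w1.png

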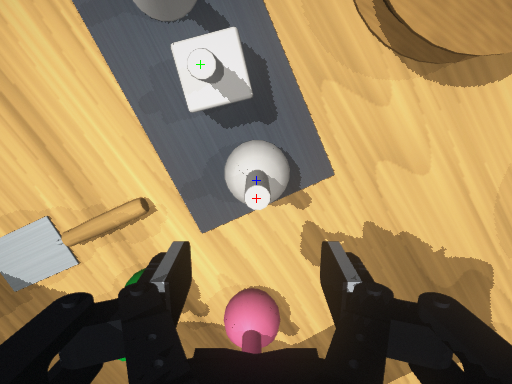

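The wrist view puts the ball stem top at (257,197), within 1 px of my projection. Descending and gripping.

>>> {"api": "send_rows", "payload": {"series": "0 0 0 0 25 1 0.7; 0 0 0 0 50 1 0.7; 0 0 0 0 75 1 0.7; 0 0 0 0 98 1 0.7; 0 0 0 0 115 1 0.7; 0 0 0 0 125 1 0.7; 0 0 0 0 129 1 0.7; 0 0 0 0 129 1 0.7; 0 0 0 0 129 1 0.7; 0 0 0 0 129 1 0.5; 0 0 0 0 129 1 0.35; 0 0 0 0 129 1 0.1; 0 0 0 0 129 1 0; 0 0 0 0 129 1 0; 0 0 0 0 129 1 0; 0 0 0 0 129 1 0; 0 0 0 0 129 1 0; 0 0 0 0 129 1 0", "force": 30}}

```text
clock: 3.03
position: [0.5219, -0.3396, 0.0869]
tool_rot: [-1.571, -0.001, -0.578]
force: [-0.5, -1.3, 6.9]
grip_width: 0.0194
```

```bash
python3 - <<'E'
from h import *
im=cams.grab_frame('wrist')[:,:,::-1].copy()
cv2.imwrite('pics/w2.png',im)
to([.521,-.340,.26],-.578)
E
```

```text
t 3.08 pos [ 0.5219 -0.3396  0.087 ] rot [-1.5708e+00 -1.2000e-03 -5.7810e-01] F [-1.5  0.9  6.4] w 0.0193
rotvec [-0.    -0.     0.001] shift mm [  -0.4 -173.1   -0.8]
```

View pics/w2.png

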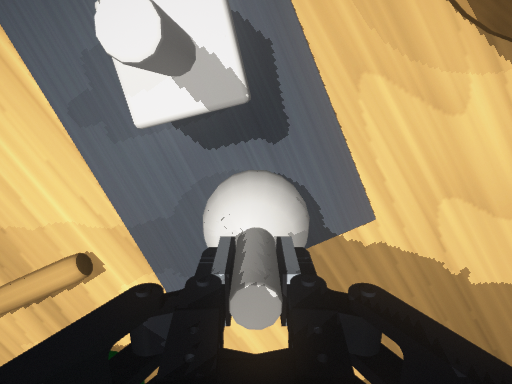

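Both pads hold the stem (image about (257,270), width 19.3 mm). Next I lift it straight up.

>>> {"api": "send_rows", "payload": {"series": "0 0 0 0 -8 0 0; 0 0 0 0 -18 0 0; 0 0 0 0 -33 0 0; 0 0 0 0 -53 0 0; 0 0 0 0 -78 0 0; 0 0 0 0 -103 0 0; 0 0 0 0 -128 0 0; 0 0 0 0 -153 0 0; 0 0 0 0 -168 0 0; 0 0 0 0 -175 0 0; 0 0 0 0 -175 0 0; 0 0 0 0 -175 0 0"}}

```text
clock: 4.08
position: [0.5212, -0.3393, 0.261]
tool_rot: [-1.571, 0.0, -0.578]
force: [-0.3, 0.1, -1.1]
grip_width: 0.019
```

```bash
python3 - <<'E'
from h import *
im=cams.grab_frame('wrist')[:,:,::-1].copy()
cv2.imwrite('pics/w3.png',im)
to([.553,.083,.26],0.15)
E
```

```text
t 4.13 pos [ 0.521  -0.3391  0.2604] rot [-1.5709e+00  1.4000e-03 -5.7800e-01] F [-0.7  0.3 -2. ] w 0.0196
rotvec [-0.    -0.728 -0.001] shift mm [-203.9    0.6  371. ]
```

View pics/w3.png

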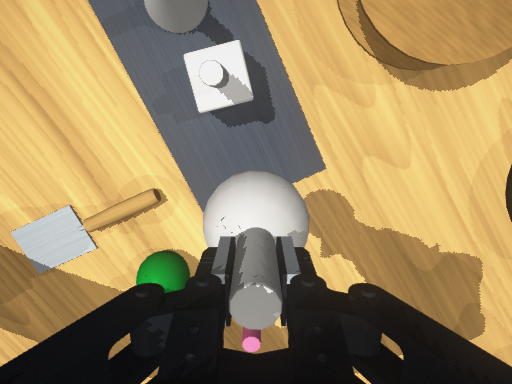

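Lifted, and the print hasn't shifted in the jaws. Moving over the pot.

>>> {"api": "send_rows", "payload": {"series": "0 -0.02 0 -6 0 11 0; 0 -0.06 0 -17 0 31 0; 0 -0.11 0 -31 0 56 0; 0 -0.16 0 -46 0 83 0; 0 -0.22 0 -61 0 111 0; 0 -0.27 0 -76 0 139 0; 0 -0.33 0 -92 0 167 0; 0 -0.38 0 -107 0 195 0; 0 -0.44 0 -122 0 223 0; 0 -0.49 0 -138 0 251 0; 0 -0.55 0 -153 0 279 0; 0 -0.6 0 -168 0 306 0; 0 -0.65 0 -182 0 331 0; 0 -0.69 0 -193 0 351 0; 0 -0.72 0 -201 0 365 0; 0 -0.728 0 -204 0 371 0; 0 -0.728 0 -204 0 371 0; 0 -0.728 0 -204 0 371 0; 0 -0.728 0 -204 0 371 0; 0 -0.728 0 -204 0 371 0"}}

```text
clock: 5.8
position: [0.5534, 0.0814, 0.2612]
tool_rot: [-1.571, 0.0, 0.148]
force: [0.3, 0.1, -2.1]
grip_width: 0.0195
```

```bash
python3 - <<'E'
from h import *
K=cv2
for n in ['scene','side','wrist']:
    im=cams.grab_frame(n)[:,:,::-1].copy()
    if n!='wrist':
        t=np.linspace(0,6.28,60)
        p=proj(n,np.c_[.553+.08*np.cos(t),.083+.08*np.sin(t),0*t+.12]);cv2.polylines(im,[np.int32(p*16)],False,(0,0,255),1,shift=4)
        x,y=(230,120) if n=='scene' else (140,90)
        im=cv2.resize(im[y:y+150,x:x+200],None,fx=3,fy=3)
    cv2.imwrite(f'pics/p_{n}.png',im)
to([.553,.083,.112],0.15)
E
```

```text
t 5.95 pos [0.5534 0.082  0.2613] rot [-1.571  -0.      0.1487] F [ 0.   0.5 -2. ] w 0.0195
rotvec [ 0.    -0.001  0.   ] shift mm [ -0.2 149.3   1. ]
```

View pics/p_scene.png

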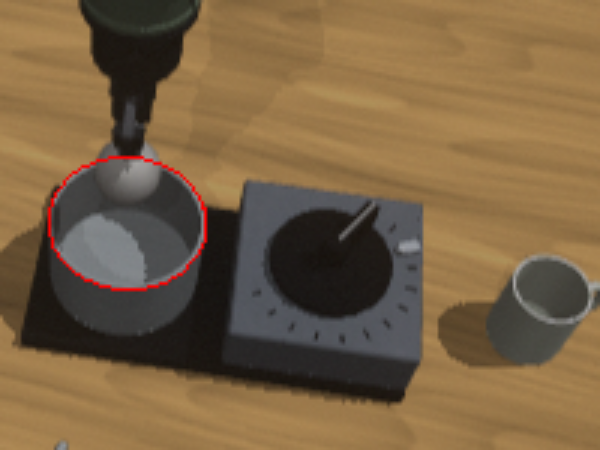

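View pics/p_side.png

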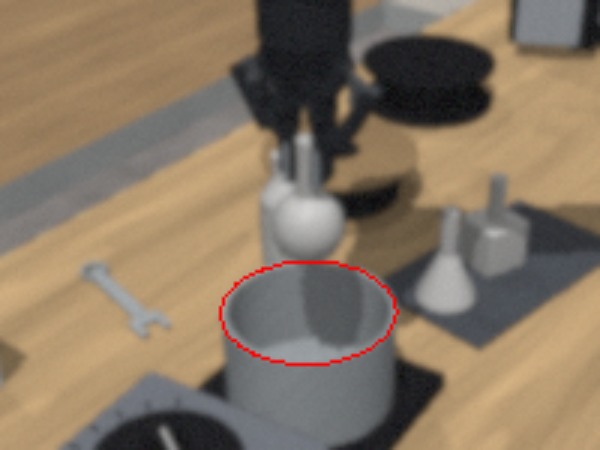

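View pics/p_wrist.png

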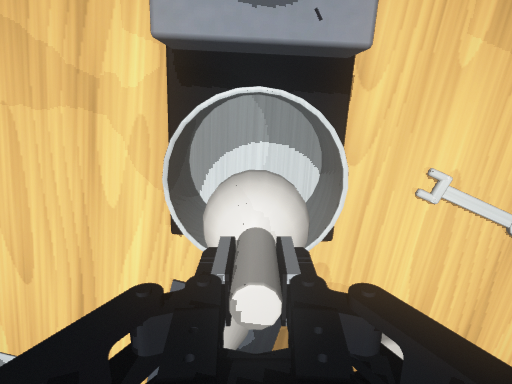

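The predicted rim circle matches the pot in both views and the ball hangs centrally. Lowering to about 5 mm above the expected floor contact.

>>> {"api": "send_rows", "payload": {"series": "0 0 0 0 10 1 0; 0 0 0 0 25 1 0; 0 0 0 0 42 1 0; 0 0 0 0 60 1 0; 0 0 0 0 78 1 0; 0 0 0 0 96 1 0; 0 0 0 0 112 1 0; 0 0 0 0 125 1 0; 0 0 0 0 135 1 0; 0 0 0 0 142 1 0; 0 0 0 0 146 1 0; 0 0 0 0 148 1 0; 0 0 0 0 148 1 0; 0 0 0 0 148 1 0; 0 0 0 0 148 1 0"}}

```text
clock: 7.2
position: [0.5535, 0.0839, 0.1138]
tool_rot: [-1.571, -0.001, 0.15]
force: [-0.1, -0.5, -1.7]
grip_width: 0.0196
```

```bash
python3 -c "
from h import *
to([.553,.083,.108],0.149)"
```

```text
t 7.2 pos [0.5535 0.0839 0.1138] rot [-1.5708e+00 -8.0000e-04  1.5000e-01] F [-0.1 -0.5 -1.7] w 0.0196
rotvec [0.    0.001 0.001] shift mm [-0.6  5.8 -0.8]
```

>>> {"api": "send_rows", "payload": {"series": "0 0 0 0 0.7 0 0; 0 0 0 0 1.4 0 0; 0 0 0 0 2.1 0 0; 0 0 0 0 2.8 0 0; 0 0 0 0 3.5 0 0; 0 0 0 0 4 0 0; 0 0 0 0 4.5 0 0; 0 0 0 0 4.5 0 0; 0 0 0 0 4.5 0 0"}}

```text
clock: 7.95
position: [0.5532, 0.0838, 0.1088]
tool_rot: [-1.571, 0.0, 0.15]
force: [-0.2, -0.5, -1.5]
grip_width: 0.0193
```

>>> {"api": "send_rows", "payload": {"series": "0 0 0 0 0.4 0 0; 0 0 0 0 0.8 0 0; 0 0 0 0 1.2 0 0; 0 0 0 0 1.2 0 0; 0 0 0 0 1.2 0 0"}}

```text
clock: 8.37
position: [0.5534, 0.0839, 0.1079]
tool_rot: [-1.571, -0.001, 0.15]
force: [-0.7, -0.1, 5.2]
grip_width: 0.0191
```

The force went from -1.5 to +5 N, so the print is standing on the floor. Opening slowly, then rising.

>>> {"api": "send_rows", "payload": {"series": "0 0 0 0 0 0 0.28; 0 0 0 0 0 0 0.32; 0 0 0 0 0 0 0.36; 0 0 0 0 0 0 0.42; 0 0 0 0 0 0 0.5; 0 0 0 0 0 0 0.55; 0 0 0 0 0 0 0.55; 0 0 0 0 0 0 0.55; 0 0 0 0 -5 0 0.55; 0 0 0 0 -15 0 0.55; 0 0 0 0 -30 0 0.55; 0 0 0 0 -50 0 0.55; 0 0 0 0 -75 0 0.55; 0 0 0 0 -100 0 0.55; 0 0 0 0 -120 0 0.55; 0 0 0 0 -130 0 0.55; 0 0 0 0 -130 0 0.55; 0 0 0 0 -130 0 0.55"}}

```text
clock: 9.87
position: [0.5532, 0.0837, 0.2378]
tool_rot: [-1.571, -0.001, 0.15]
force: [0.7, -0.5, -0.1]
grip_width: 0.0471
```

```bash
python3 - <<'E'
from h import *
for n in ['side','wrist']:
    im=cams.grab_frame(n)[:,:,::-1].copy()
    if n!='wrist': im=cv2.resize(im[120:320,130:330],None,fx=3,fy=3)
    cv2.imwrite(f'pics/q_{n}.png',im)
a=np.radians(152.5);c=np.array([.5325,.292])+.042*np.array([np.cos(a),np.sin(a)])
to([*c,.235],a-np.pi/2)
E
```

```text
t 9.97 pos [0.5527 0.0836 0.2367] rot [-1.5709e+00  1.4000e-03  1.5000e-01] F [ 0.6 -0.2  0.4] w 0.0469
rotvec [-0.001 -0.941 -0.001] shift mm [-22.8   1.7 233.8]
```

View pics/q_side.png

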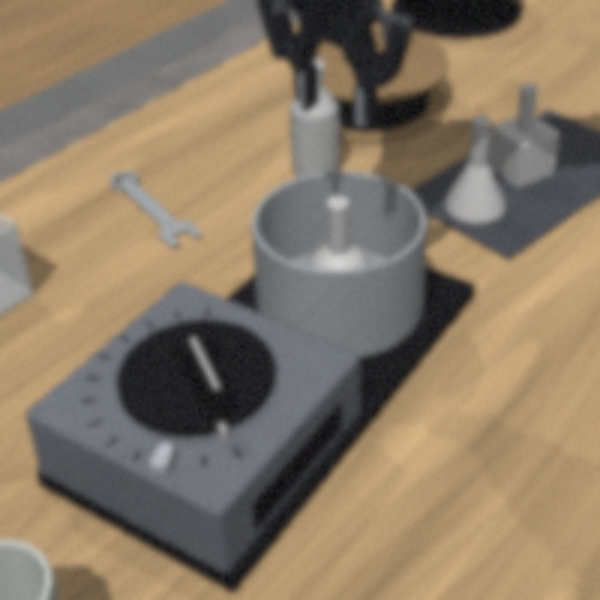

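View pics/q_wrist.png

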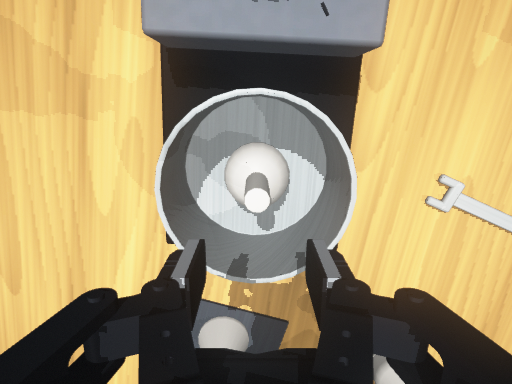

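The ball stands upright in the pot, with its stem at side crop (338,215) and wrist (257,190). I'll move above the dial axis to measure it with the wrist camera.

```bash
python3 -c "
from h import *
to([.5325,.292,.237],1.09)"
```

```text
t 9.97 pos [0.5527 0.0836 0.2367] rot [-1.5709e+00  1.4000e-03  1.5000e-01] F [ 0.6 -0.2  0.4] w 0.0469
rotvec [-0.001 -0.94  -0.001] shift mm [ 11.1  -0.3 209.1]
```

>>> {"api": "send_rows", "payload": {"series": "0 -0.1 0 1 0 20 0.55; 0 -0.2 0 2 0 45 0.55; 0 -0.3 0 4 0 70 0.55; 0 -0.4 0 5 0 95 0.55; 0 -0.5 0 6 0 120 0.55; 0 -0.6 0 8 0 145 0.55; 0 -0.7 0 9 0 170 0.55; 0 -0.8 0 10 0 190 0.55; 0 -0.9 0 11 0 205 0.55; 0 -0.94 0 11 0 209 0.55; 0 -0.94 0 11 0 209 0.55; 0 -0.94 0 11 0 209 0.55; 0 -0.94 0 11 0 209 0.55; 0 -0.94 0 11 0 209 0.55; 0 -0.94 0 11 0 209 0.55"}}

```text
clock: 11.22
position: [0.533, 0.2915, 0.2375]
tool_rot: [-1.571, 0.0, 1.088]
force: [-0.2, -1.4, 0.4]
grip_width: 0.0471
```

```bash
python3 - <<'E'
from h import *
s=monitor.observe();print(s['position'],s['tool_rot'])
im=cams.grab_frame('wrist')[:,:,::-1].copy()
cv2.imwrite('pics/d_raw.png',im)
t=np.linspace(0,2*np.pi,80);c=np.array([.5325,.292])
def line(P,col): cv2.polylines(im,[np.int32(np.round(proj('wrist',P)*16))],False,col,1,cv2.LINE_AA,shift=4)
line(np.c_[c[0]+.062*np.cos(t),c[1]+.062*np.sin(t),0*t+.102],(0,0,255))
for a,z,r0,r1,col in [(152.5,.137,.0,.062,(0,255,0)),(118.5,.098,.071,.095,(255,0,255))]:
    a=np.radians(a);d=np.array([np.cos(a),np.sin(a)]);line(np.array([[*(c+r*d),z] for r in (r0,r1)]),col)
cv2.imwrite('pics/d1.png',cv2.resize(im,(800,600),interpolation=2))
E
```

```text
[0.53302795 0.29148839 0.23752159] [-1.57096533e+00  2.79373520e-04  1.08836585e+00]
```

View pics/d1.png

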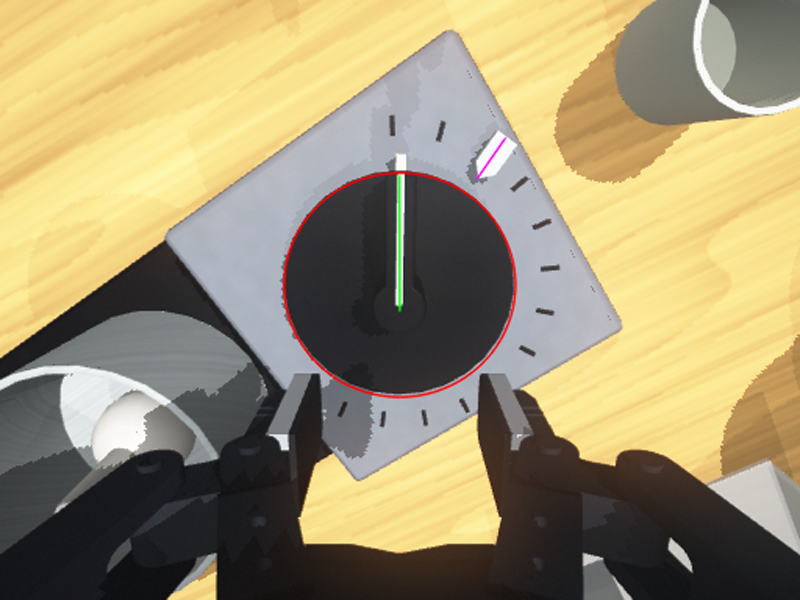

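```bash
cat >> h.py <<'E'
def rect(im,c,z,name,S=5,half=55*2):
    # top-down picture at height z, S px/mm... x right=world +x, up=world +y
    q=np.array([[-1,-1],[1,-1],[1,1],[-1,1]])*half/1000
    src=proj('wrist',np.array([[c[0]+a,c[1]+b,z] for a,b in q])).astype(np.float32)
    N=600;dst=np.float32([[ (a/half*1000+1)/2*N,(1-b/half*1000)/2*N] for a,b in q])
    out=cv2.warpPerspective(im,cv2.getPerspectiveTransform(src,dst),(N,N),flags=2)
    k=2*half/N
    g=cv2.cvtColor(out,cv2.COLOR_BGR2GRAY)
    yy,xx=np.mgrid[:N,:N];X=(xx-N/2)*k;Y=-(yy-N/2)*k;r=np.hypot(X,Y)
    hsv=cv2.cvtColor(out,cv2.COLOR_BGR2HSV)
    m=((g>200)&(hsv[...,1]<60)&(r>63)&(r<97)).astype(np.uint8)
    n,l,st,ce=cv2.connectedComponentsWithStats(m)
    for i in range(1,n):
        if st[i,4]>40:
            x=(ce[i][0]-N/2)*k;y=-(ce[i][1]-N/2)*k
            print('blob z',z,'area mm2',st[i,4]*k*k,'r',round(np.hypot(x,y),1),'ang',round(np.degrees(np.arctan2(y,x)),2), 'rmin/max',r[l==i].min().round(1),r[l==i].max().round(1))
    # disc: dark
    d=((g<70)&(r<75)).astype(np.uint8);n,l,st,ce=cv2.connectedComponentsWithStats(d);i=1+st[1:,4].argmax()
    pts=cv2.findContours((l==i).astype(np.uint8),0,1)[0];p=max(pts,key=len)
    (x,y),rad=cv2.minEnclosingCircle(p);print('disc ctr off mm',(x-N/2)*k,-(y-N/2)*k,'r',rad*k)
    if name: cv2.imwrite('pics/'+name,out)
E
python3 - <<'E'
from h import *
im=cv2.imread('pics/d_raw.png')
rect(im,(.5325,.292),.102,None);rect(im,(.5325,.292),.099,'r1.png')
E
```

```text
blob z 0.102 area mm2 256.78888888888883 r 84.8 ang 118.37 rmin/max 71.9 95.7
blob z 0.102 area mm2 40.871111111111105 r 67.3 ang 151.76 rmin/max 63.4 71.3
disc ctr off mm -1.5816975911458333 0.073583984375 r 61.591540527343746
blob z 0.099 area mm2 263.2422222222222 r 85.1 ang 118.07 rmin/max 72.0 96.1
blob z 0.099 area mm2 41.94666666666666 r 67.3 ang 151.76 rmin/max 63.3 71.5
disc ctr off mm -0.9853047688802082 -0.3878936767578125 r 62.323726908365884
```

View pics/r1.png

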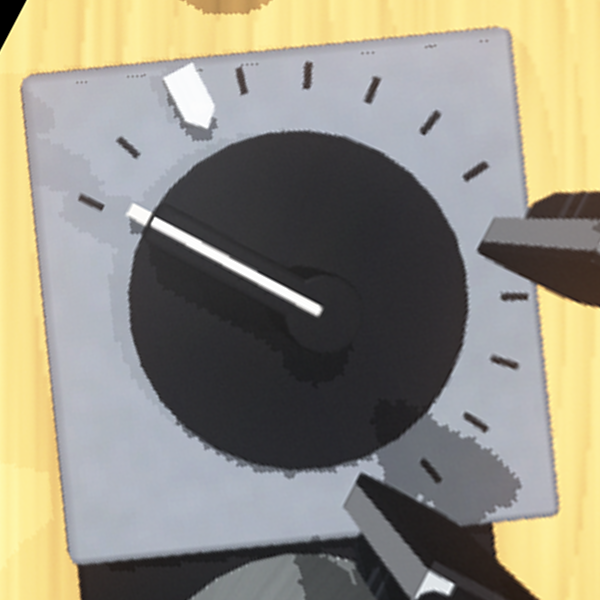

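```bash
python3 -c "
from h import *
a=np.radians(151.8);to([.532+.045*np.cos(a),.292+.045*np.sin(a),.132],a-np.pi/2)"
```

```text
t 11.27 pos [0.533  0.2916 0.2376] rot [-1.5710e+00  2.0000e-04  1.0887e+00] F [-0.4  0.6  0.8] w 0.0471
rotvec [ 0.    0.01 -0.  ] shift mm [  0.4 105.6  46.1]
```

>>> {"api": "send_rows", "payload": {"series": "0 0 0 0 0 15 0.55; 0 0.01 0 0 0 32 0.55; 0 0.01 0 0 10 46 0.55; 0 0.01 0 0 30 46 0.55; 0 0.01 0 0 52 46 0.55; 0 0.01 0 0 74 46 0.55; 0 0.01 0 0 90 46 0.55; 0 0.01 0 0 100 46 0.55; 0 0.01 0 0 105 46 0.55; 0 0.01 0 0 105 46 0.55; 0 0.01 0 0 105 46 0.55; 0 0.01 0 0 105 46 0.55", "force": 20}}

```text
clock: 12.27
position: [0.4924, 0.3137, 0.1336]
tool_rot: [-1.571, -0.001, 1.08]
force: [0.2, -0.1, -0.4]
grip_width: 0.0468
```

```bash
python3 - <<'E'
from h import *
to([.4923,.3133,.132],1.0786)
cv2.imwrite('pics/w5.png',cams.grab_frame('wrist')[:,:,::-1])
E
```

```text
t 12.27 pos [0.4924 0.3137 0.1336] rot [-1.5714e+00 -1.1000e-03  1.0798e+00] F [ 0.2 -0.1 -0.4] w 0.0468
rotvec [0.001 0.001 0.001] shift mm [-0.4  1.6 -0.1]
```

View pics/w5.png

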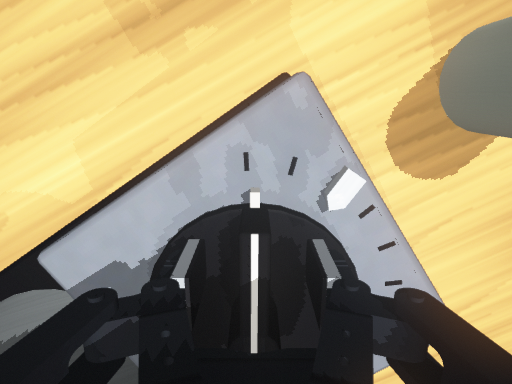

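The jaws straddle the fin, whose white line is at column 254. Closing gently.

>>> {"api": "send_rows", "payload": {"series": "0 0 0 0 1 0 0.4; 0 0 0 0 1 0 0.3; 0 0 0 0 1 0 0.2; 0 0 0 0 1 0 0.1; 0 0 0 0 1 0 0.1; 0 0 0 0 1 0 0.1; 0 0 0 0 1 0 0.1; 0 0 0 0 1 0 0.1", "force": 20}}

```text
clock: 12.98
position: [0.4921, 0.3134, 0.1318]
tool_rot: [-1.571, -0.0, 1.08]
force: [-1.4, -1.3, 6.0]
grip_width: 0.0138
```

```bash
python3 - <<'E'
from h import *
to([.4923,.3133,.132],1.0786)
# arc rows in tool frame: axis at tool z -45
r=45
for i,d in enumerate(np.linspace(0,33.6,13)):
    b=np.radians(d); # clockwise: world yaw -b => about tool y +b ; 
    print(i,round(b,3),round(r*np.sin(b),1),round(-r*(1-np.cos(b)),1))
E
```

```text
t 12.98 pos [0.4921 0.3134 0.1318] rot [-1.5709e+00 -1.0000e-04  1.0798e+00] F [-1.4 -1.3  6. ] w 0.0138
rotvec [0.    0.001 0.   ] shift mm [ 0.  -0.2 -0.2]
0 0.0 0.0 -0.0
1 0.049 2.2 -0.1
2 0.098 4.4 -0.2
3 0.147 6.6 -0.5
4 0.195 8.7 -0.9
5 0.244 10.9 -1.3
6 0.293 13.0 -1.9
7 0.342 15.1 -2.6
8 0.391 17.1 -3.4
9 0.44 19.2 -4.3
10 0.489 21.1 -5.3
11 0.538 23.0 -6.3
12 0.586 24.9 -7.5
```

>>> {"api": "send_rows", "payload": {"series": "0 0.025 0 1.1 0 0 0.1; 0 0.06 0 2.7 0 -0.1 0.1; 0 0.11 0 4.9 0 -0.3 0.1; 0 0.16 0 7.2 0 -0.6 0.1; 0 0.21 0 9.4 0 -1 0.1; 0 0.26 0 11.6 0 -1.5 0.1; 0 0.31 0 13.7 0 -2.1 0.1; 0 0.36 0 15.9 0 -2.9 0.1; 0 0.41 0 17.9 0 -3.7 0.1; 0 0.46 0 20 0 -4.7 0.1; 0 0.51 0 22 0 -5.7 0.1; 0 0.55 0 23.5 0 -6.6 0.1; 0 0.58 0 24.7 0 -7.4 0.1; 0 0.58 0 24.7 0 -7.4 0.1; 0 0.58 0 24.7 0 -7.4 0.1; 0 0.58 0 24.7 0 -7.4 0.1"}}

```text
clock: 14.32
position: [0.5104, 0.3316, 0.1318]
tool_rot: [-1.571, -0.0, 0.5]
force: [-0.5, -1.9, 5.2]
grip_width: 0.0135
```

```bash
python3 - <<'E'
from h import *
s=monitor.observe();print(s['position'],s['tool_rot'],s['force'],s['moment'])
im=cams.grab_frame('wrist')[:,:,::-1].copy();cv2.imwrite('pics/w6.png',im)
rect(im,(.532,.292),.099,'r2.png')
E
```

```text
[0.51044285 0.33160017 0.13184662] [-1.57106077e+00 -3.24644644e-04  4.99719767e-01] [-0.50651692 -1.92825673  5.21702222] [-0.41090557  0.11285723 -0.21209694]
blob z 0.099 area mm2 253.5622222222222 r 85.0 ang 117.7 rmin/max 71.8 95.6
blob z 0.099 area mm2 33.07333333333332 r 66.3 ang 118.6 rmin/max 63.0 69.5
disc ctr off mm 0.030973307291666665 -0.0677093505859375 r 74.98410542805989
```

View pics/w6.png

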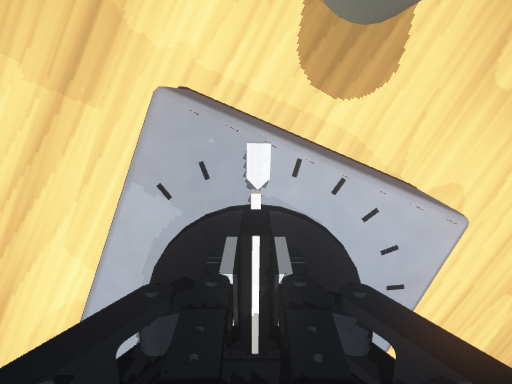

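The pointer is at (256,201) and the tab tip at (258,188), so it is about 0.9° short. I'll nudge it by 0.015 rad, then release and rise.

>>> {"api": "send_rows", "payload": {"series": "0 0.008 0 0.4 0 0 0.1; 0 0.015 0 0.7 0 0 0.1; 0 0.015 0 0.7 0 0 0.1; 0 0.015 0 0.7 0 0 0.1; 0 0.015 0 0.7 0 0 0.1"}}

```text
clock: 14.78
position: [0.5109, 0.3318, 0.1318]
tool_rot: [-1.571, 0.0, 0.485]
force: [-2.1, -1.8, 4.5]
grip_width: 0.0133
```

```bash
python3 - <<'E'
from h import *
s=monitor.observe();print(s['position'],s['tool_rot'],s['force'])
im=cams.grab_frame('wrist')[:,:,::-1].copy();cv2.imwrite('pics/w7.png',im)
rect(im,(.532,.292),.099,None)
E
```

```text
[0.51089826 0.33182983 0.13180886] [-1.57112853e+00  5.12018997e-05  4.84894419e-01] [-2.1475425  -1.81871279  4.54523142]
blob z 0.099 area mm2 253.96555555555554 r 85.0 ang 117.74 rmin/max 71.8 95.7
blob z 0.099 area mm2 33.20777777777777 r 66.2 ang 117.96 rmin/max 63.0 69.4
disc ctr off mm 0.030973307291666665 -0.0677093505859375 r 74.98410542805989
```

>>> {"api": "send_rows", "payload": {"series": "0 0 0 0 0 0 0.2; 0 0 0 0 0 0 0.3; 0 0 0 0 0 0 0.4; 0 0 0 0 0 0 0.5; 0 0 0 0 0 0 0.5; 0 0 0 0 -5 0 0.5; 0 0 0 0 -20 0 0.5; 0 0 0 0 -40 0 0.5; 0 0 0 0 -65 0 0.5; 0 0 0 0 -90 -10 0.5; 0 0 0 0 -105 -30 0.5; 0 0 0 0 -110 -45 0.5; 0 0 0 0 -110 -45 0.5; 0 0 0 0 -110 -45 0.5; 0 0 0 0 -110 -45 0.5; 0 0 0 0 -110 -45 0.5"}}

```text
clock: 16.17
position: [0.5312, 0.293, 0.2413]
tool_rot: [-1.57, 0.001, 0.486]
force: [0.4, 0.4, -0.1]
grip_width: 0.0427
```

```bash
python3 - <<'E'
from h import *
s=monitor.observe();print(s['clock'],s['position'],s['tool_rot'],s['force'])
im=cams.grab_frame('wrist')[:,:,::-1].copy();cv2.imwrite('pics/w8.png',im)
rect(im,(.532,.292),.099,'r3.png')
a=cams.grab_frame('scene')[:,:,::-1];b=cams.grab_frame('side')[:,:,::-1]
cv2.imwrite('pics/s8.png',cv2.resize(a[90:290,110:440],None,fx=2.4,fy=2.4));cv2.imwrite('pics/t8.png',b)
E
```

```text
16.1667 [0.5311612  0.29295465 0.24128068] [-1.57032516e+00  6.42296902e-04  4.86140604e-01] [ 0.4145761   0.42358705 -0.14386954]
blob z 0.099 area mm2 260.68777777777774 r 84.8 ang 117.67 rmin/max 72.0 95.4
blob z 0.099 area mm2 40.06444444444444 r 66.6 ang 117.89 rmin/max 63.0 70.3
disc ctr off mm -0.21006571451822914 -0.37374979654947915 r 62.21275227864583
```

View pics/w8.png

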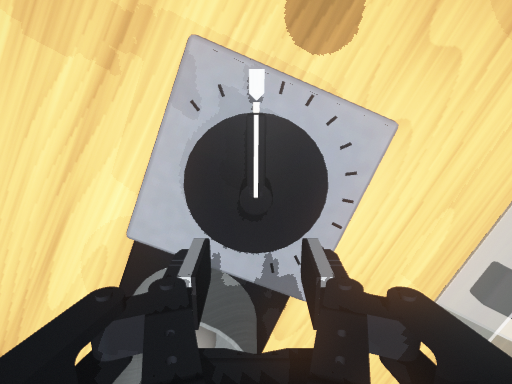

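View pics/s8.png

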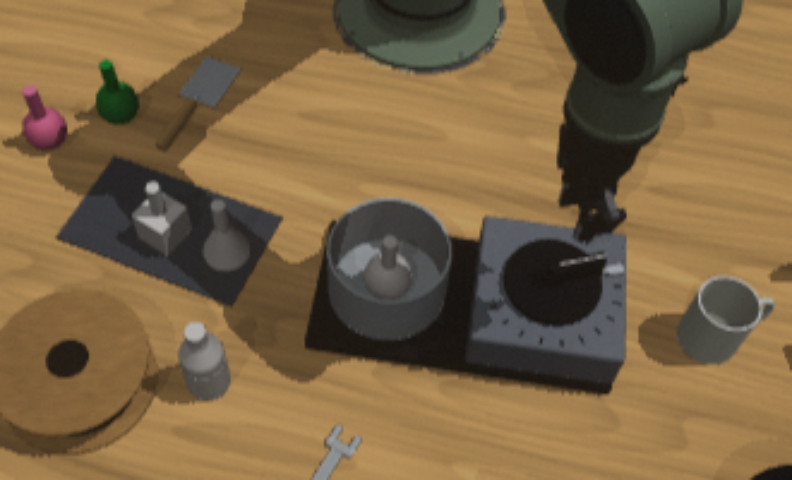

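View pics/t8.png

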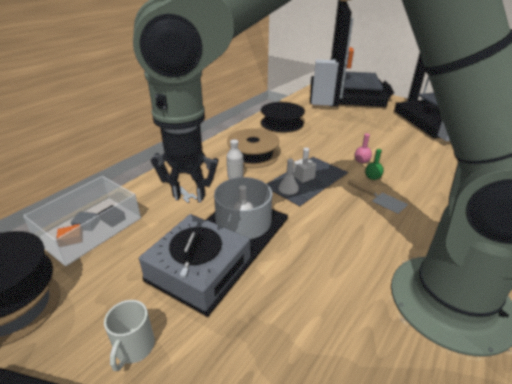

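The pointer at wrist (256,106) meets the tab tip at (257,102), 0.2° apart. The ball stands upright in the pot at scene crop (388,270). The bystanders are in place and the arm is clear, so I'm handing in.

```bash
python3 -c "
from workcell import bot
print(bot.job_done())"
```

```text
the job is handed in; nothing more can be done
None
```

The white ball print now stands upright in the steel pot, and the timer dial is turned to the index tab. I handed the job in at about 16 s of the 56 s allowed; the hand-in reports no verdict.

- **Ball print:** I gripped it by the stem and lowered it until the wrist force rose from -1.5 to +5 N as it touched the pot floor. Then I let go. The scene, side and wrist pictures afterwards show it standing upright, near the pot's centre.
- **Dial:** I held the fin lightly and turned it clockwise by about 0.6 rad. It first stopped about 0.9° short, so I nudged it on. After release the pointer measured 117.9° and the tab 117.7°, about 0.2° apart.
- **Other checks:** In the last pictures the cone, cube, green and pink look-alikes, scraper, glue and mug look unmoved, judged by eye only. The gripper was open and about 100 mm above the fin's top, and the wrist force was near zero. No check failed.

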